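# Slide a test panel's hanger round the corner of the drying rail

### The arm

A 6-joint arm with a two-finger parallel gripper is mounted at the origin on a cart in front of the work surface, level with it; the furniture and walls round the work are solid. World frame = base frame: x ahead of the robot, y to its left, z up, the work surface at z = 0. Lengths are in mm, angles in rad, forces in N, time in s.
With the tool pointing down it reaches from about 400 to 925 mm from the base axis. Payload 12.5 kg.
Tool frame: the origin (TCP) lies at the centre of the arm's flange, where the gripper is bolted on; the fingertips stand 190 mm ahead of it and the grasp point (between the pads) lies 171 mm ahead of it; z points along the fingers, y is the line along which they close (so a half turn about z gives the same grasp; the last joint's range is limited). The gripper opens to 95 mm and grips with 3 to 60 N. Pads are 20 mm wide; open, the fingers measure 119 mm over their backs; the gripper's body (75 mm by 180 mm) begins 59 mm behind the grasp point.
Start: joints at [1.079, 0.491, 1.559, -0, 1.092, -0.106], TCP at [235.165, 579.07, 404.761] pointing down, gripper open.
Joint ranges: [-3.1, 3.1], [-0.84, 2.19], [0.05, 2.79], [-1.13, 4.28], [0.06, 2.93], [-2.69, 2.69]. Speed limits (rad/s): [2.22, 2.22, 2.79, 3.14, 3.14, 3.14].

### API

Orientations are given as [roll, pitch, yaw] about the fixed x, y, z axes, in that order (R = Rz(yaw) Ry(pitch) Rx(roll)).
In Python, from cell import env, read_camera, search_frame, cut_out gives the robot as it stands. The module is installed in compiled form; this text tells all that it offers.
- The arm moves only by the tool move_arm, never from a script. Its argument "commands" is a list of rows, each a list of 3 entries, a list of its own where there are three numbers: the shift along the world's x, y, z normalised to -1 to 1, where 1 is 0.03 m, then the turn about the world's z normalised to -1 to 1, where 1 is 0.08 rad, then the opening, from -1 (shut) to 1 (fully open), so that 0 is half open. A call has 1 to 20 rows; each row shifts and turns the commanded pose from where the row before left it; what a row does not reach is not made up. A row lasts 1/12 s, in which the tool goes at most 41.7 mm and 7.16 degrees, less where a joint would pass 70% of its speed; a pose out of reach is approached as far as the arm can. A call with a number of a shift or a turn outside -1 to 1 is refused whole. A call with a gripper value outside its range is refused whole. The fingers move at their own pace and stop on an object; the grip force is fixed at half the most. Time passes only in rows, so rows that do not move let the fingers close. It gives the time, the measured TCP pose, the force, the opening and the grip force at its end, in the units of the state.
- env.state(): the state, without advancing time (a new reading comes with each control period).
- read_camera(name): name is "side" or "top"; returns a dict with "image" (384x512x3 uint8, red, green, blue), "fx", "fy", "cx", "cy" (pixels), "rvec" (rotation vector, rad) and "tvec" (3), from world to camera coordinates, as OpenCV has them. Camera axes: x right, y down, z forward; pixel columns grow to the right and rows downward; lengths in mm; the calibration is good to about 2 mm. A picture is of the moment at which its call begins. There is no depth.
- env.job_done(): hands the job in; it is judged then, once.
Trained networks look in a picture, given as the dict that the camera call returned (one of the last four; its "shot" number tells which), for a name from the list of things; names that differ only in an ending like _2 or _b are one class to them, and where a whole thing is asked for, a point or a joint stands for the part that bears it (a point fixed in the world has none). Each returns a list of dicts, best first, with "confidence" (0 to 1); they miss things now and then, are a little off and sometimes report something else, mostly with a low value. They report only what shows in the picture. A call takes as long as a camera call.
- search_frame(thing, picture): "at" ([column, row] in pixels, amid what is visible of it).
- cut_out(thing, picture): "region" (384x512 bool, what is visible of it) and "at" ([column, row] in pixels, amid what is visible of it).
The state is a dict: "t": time; "joints": joint angles; "qvel": joint speeds; "tau": joint torques, N m; "eef_pos": TCP position; "tcp_rot": TCP orientation; "ft_force": force on the tool from outside, world axes, zero at the start; "moment": the same for the moment, N m; "opening": opening from 0.0 (shut) to 1.0 (fully open); "grip_force": force on a finger pad.
Only numpy, scipy, OpenCV 4.12 (cv2) and the standard library are available. Lean on these libraries where they do the work, as an engineer would, in place of code of your own. Each camera call takes 0.05 s, during which the arm holds its last target. There are 200 camera calls.

### The job

On the bench stands a drying rail: a steel rod bent to a U, open side to the back, with two drilled hangers threaded on its front bar. Take the hanger that carries the square test panel by its black grip, slide it along the rod and round the corner on its own side, turning it with the bend, and on until it is up against the stop collar at the back of that side; let go so that it hangs freely. Leave the hanger with the small round disc where it is.

Things in the scene. Friction and masses are not known exactly. Their poses are not given: they have to be found in the camera images.
- rail: Fixed U-shaped steel rod, 10 mm thick, level, its axis 160 mm up. Origin: on the table below the front bar's middle; x to the back, y left, z up. In mm: front bar at x 0, straight to y +-80, then 90 degree bends of radius 50 (centres x 50, y +-80) into legs along x at y +-130. Stop collars on the legs: front face x 129 (touching hanger: grip at x 120). Behind them the rod bends down to its base.
- panel_grip (a point): Hanger with the square 76 mm panel: loose, rigid, 120-200 g. Ring on the rod (bore 22, outside 34, 18 mm long); upright black grip above, 14 mm along the rod, 22 across, 46 tall; panel below, in line with the rod. Point: at mid-grip, 40 mm above the bore axis; y along the bore, z up. Hanging, it is 194 mm above the table; raised 6 mm the bore is centred on the rod, with 6 mm play all round.
- disc_grip (a point): The other hanger: the same ring and grip, same point and axes, but below it a round disc of 52 mm diameter. It hangs on the front bar too, on the other side of its middle. To be left alone. (Beware when approaching: a white equipment cabinet, 310 mm high, front face at about x 0.48 m, y -0.46 to -0.10 m, stands right of the rail, and a monitor behind it.)

How it is judged:
By the outcome, as a careful person would: the job done as asked, in the order asked, and still so for the second after the job is handed in, with the robot touching nothing.
It also fails if it takes over 42 s, if anything falls off the work surface, if the arm or the gripper's body presses on something with over 40 N, if the wrist force passes 120 N, or if a joint passes its speed limit or range.

## Working session

There is one attempt and no reset: what is moved stays moved. The work goes in short steps, Python scripts to look and compute and a tool call to move; the robot and the scene stay as the last step left them, time stands still between calls to the robot, and variables do not carry over. Pictures are saved under pics/ and viewed, at most 10 in all, crops included, and the job is handed in when it is done.

Besides the shell and the picture viewer there is one more tool, called after ">>>" as a command line: name --argument value ..., lists and objects as JSON in quotes. move_arm: Moves the arm, as the interface text tells. Its arguments: {"type":"object","properties":{"commands":{"type":"array","items":{"type":"array"}}},"required":["commands"]}

```bash
mkdir -p pics; cat > h.py <<'E'
import numpy as np, cv2
from cell import env, read_camera, search_frame, cut_out
def ray(p,uv):
    K=np.array([[p['fx'],0,p['cx']],[0,p['fy'],p['cy']],[0,0,1.]])
    R=cv2.Rodrigues(np.array(p['rvec'],float))[0]; t=np.array(p['tvec'],float).ravel()
    d=R.T@np.linalg.solve(K,[uv[0],uv[1],1.]); return -R.T@t,d
def atz(p,uv,z):
    c,d=ray(p,uv); return c+d*(z-c[2])/d[2]
def tri(a,b):
    (c1,d1),(c2,d2)=a,b; d1=d1/np.linalg.norm(d1); d2=d2/np.linalg.norm(d2)
    s=np.linalg.lstsq(np.c_[d1,-d2],c2-c1,rcond=None)[0]
    p,q=c1+s[0]*d1,c2+s[1]*d2; return (p+q)/2,np.linalg.norm(p-q)
def proj(p,X):
    K=np.array([[p['fx'],0,p['cx']],[0,p['fy'],p['cy']],[0,0,1.]])
    return cv2.projectPoints(np.array(X,float).reshape(-1,1,3),np.array(p['rvec'],float),np.array(p['tvec'],float),K,None)[0].reshape(-1,2)
E
python3 - <<'E'
from h import *
s=env.state(); print(s['eef_pos'],s['tcp_rot'],s['opening'])
P={n:read_camera(n) for n in('side','top')}
for n,p in P.items():
    cv2.imwrite(f'pics/{n}0.png',p['image'][:,:,::-1])
    print(n,'cam',ray(p,(256,192)))
    for th in('panel_grip','disc_grip','rail'):
        for r in search_frame(th,p)[:3]: print(n,th,r, atz(p,r['at'],{'rail':160}.get(th,194)))
E
```

```text
[235.13371709 579.04712779 404.16981706] [-3.14051637e+00 -1.10585856e-04  2.75584082e+00] 0.9996318434402687
side cam (array([ 179.52044857, -542.49500399,  460.88584568]), array([ 0.33334591,  0.87222183, -0.35836654]))
side panel_grip {'at': [254.5, 215.1], 'confidence': 0.79} [385.55728273   4.61749064 194.        ]
side disc_grip {'at': [233.8, 179.9], 'confidence': 0.7} [409.3530385  193.99878215 194.        ]
side rail {'at': [313.7, 223.3], 'confidence': 0.95} [ 5.00076604e+02 -1.24947998e-01  1.60000000e+02]
top cam (array([296.09701228, 176.45174618, 960.68725638]), array([ 0.17815574,  0.01871394, -0.98384521]))
top panel_grip {'at': [276.1, 201.0], 'confidence': 0.65} [416.1135541  148.27760754 194.        ]
top panel_grip {'at': [217.3, 193.8], 'confidence': 0.59} [430.05568786 273.31271972 194.        ]
top disc_grip {'at': [216.6, 192.4], 'confidence': 0.71} [433.06316643 274.9073581  194.        ]
top rail {'at': [248.8, 140.0], 'confidence': 0.74} [561.2004765 209.8698594 160.       ]
```

View pics/top0.png

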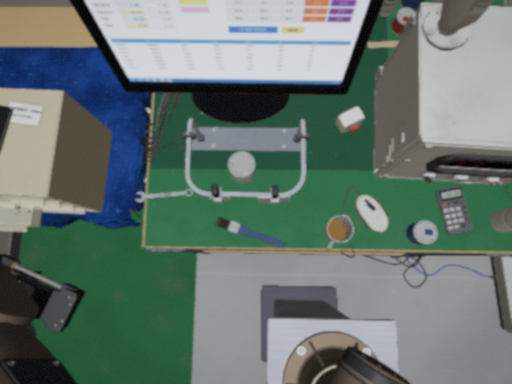

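View pics/side0.png

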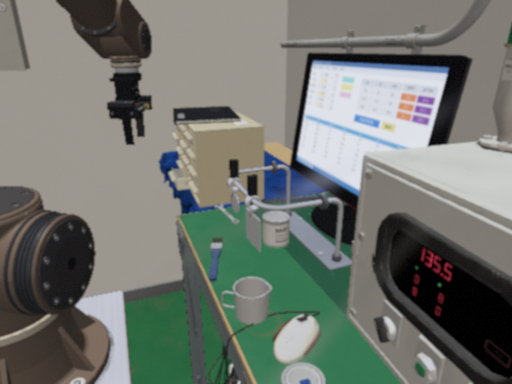

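Top: rail's front bar runs at row ~193 (columns 187–305). The disc hanger is at (216,193) and the panel hanger at (274,194), on the right (−y). The side view shows the panel hanger nearer, with its grip at (252,186).

```bash
python3 - <<'E'
from h import *
from scipy.optimize import least_squares
P={n:read_camera(n) for n in('side','top')}
def model(v):
    x0,y0,a=v; a_=np.linspace(0,np.pi/2,12)
    pts=[(0,y) for y in np.linspace(-80,80,30)]
    for s in(1,-1):
        pts+=[(50-50*np.cos(t),s*(80+50*np.sin(t))) for t in a_]+[(x,s*130) for x in np.linspace(52,120,14)]
    q=np.array(pts); R=np.array([[np.cos(a),-np.sin(a)],[np.sin(a),np.cos(a)]])
    return np.c_[q@R.T+[x0,y0],np.full(len(q),160.)]
T=P['top']; m=cut_out('rail',T)[0]['region']
S=P['side']; ms=cut_out('rail',S)[0]['region']
img=T['image']; g=cv2.GaussianBlur(img.min(2).astype(np.float32),(0,0),1.2)
gs=cv2.GaussianBlur(S['image'].min(2).astype(np.float32),(0,0),1.2)
from scipy.ndimage import map_coordinates as mc
def c(v,w=1):
    u=proj(T,model(v)); return (mc(g,[u[:,1],u[:,0]],order=1)).mean()
from scipy.optimize import differential_evolution as de
r=de(lambda v:-c(v),[(400,470),(180,240),(-.15,.15)],seed=0,tol=1e-8,maxiter=300)
print(r.x,r.fun)
v=r.x
for n,p in P.items():
    k=4; u=proj(p,model(v)); o=p['image'][:,:,::-1].copy()
    cc=(170,105,150,110) if n=='top' else (200,140,160,130)
    x,y,w,h=cc; o=cv2.resize(o[y:y+h,x:x+w],None,fx=k,fy=k,interpolation=cv2.INTER_CUBIC)
    for a,b in u: cv2.circle(o,(int((a+.5-x)*k),int((b+.5-y)*k)),2,(0,0,255),-1)
    for th,col in(('panel_grip',(255,0,0)),('disc_grip',(255,0,255))):
        for q in cut_out(th,p)[:1]:
            print(n,th,q['at'],q['confidence'],q['region'].sum())
            cn,_=cv2.findContours(q['region'].astype(np.uint8),0,2)
            for e in cn: cv2.polylines(o,[((e.reshape(-1,2)+.5-[x,y])*k).astype(int)],True,col,1)
    cv2.imwrite(f'pics/{n}1.png',o)
E
```

```text
[4.36178260e+02 2.17322469e+02 7.69337078e-04] -150.36212158203125
side panel_grip [251.7, 212.0] 0.95 863
side disc_grip [234.3, 178.5] 0.87 369
top panel_grip [273.6, 200.2] 0.74 260
top disc_grip [220.8, 194.2] 0.54 207
```

View pics/top1.png

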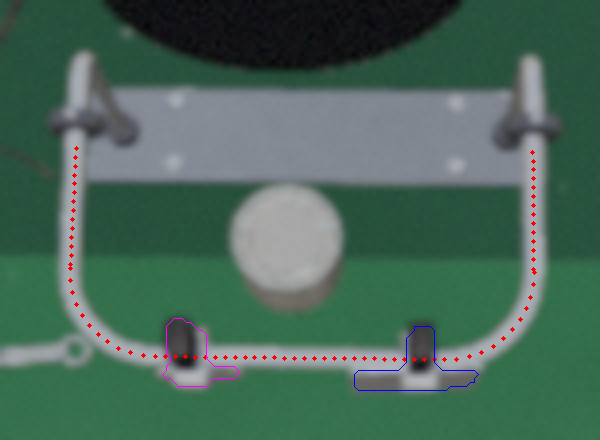

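View pics/side1.png

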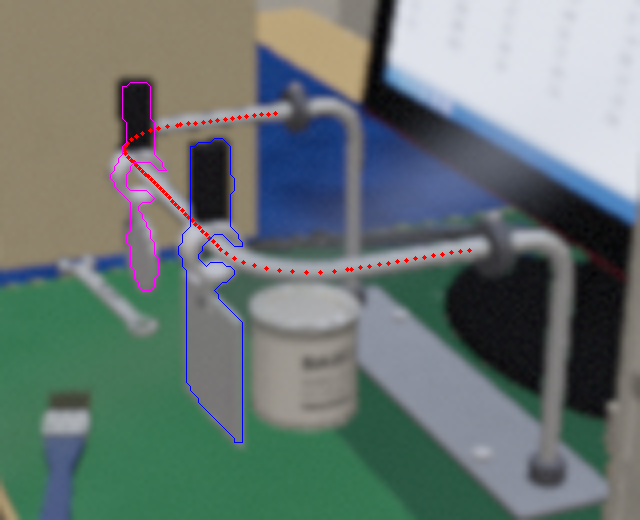

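The overlay confirms the fit to a few mm. The side crop shows the panel hanger's grip at about (210,175), and the rail fit runs slightly inside at the right corner, so I'll refine it with a ridge cost.

```bash
python3 - <<'E'
from h import *
from scipy.ndimage import map_coordinates as mc
from scipy.optimize import differential_evolution as de
P={n:read_camera(n) for n in('side','top')}
def model(v,o=0):
    x0,y0,a=v; pts=[(o,y) for y in np.r_[-75:-62:4,-20:35:4]]
    r=50-o
    for s in(1,-1):
        pts+=[(50-r*np.cos(t),s*(80+r*np.sin(t))) for t in np.linspace(0.1,np.pi/2,14)]+[(x,s*(130-o)) for x in np.linspace(54,115,14)]
    q=np.array(pts); R=np.array([[np.cos(a),-np.sin(a)],[np.sin(a),np.cos(a)]])
    return np.c_[q@R.T+[x0,y0],np.full(len(q),160.)]
for n,p in P.items():
    g=cv2.GaussianBlur(p['image'].min(2).astype(np.float32),(0,0),.7)
    s=lambda v,o:(lambda u:mc(g,[u[:,1],u[:,0]],order=1,mode='nearest'))(proj(p,model(v,o)))
    f=lambda v:-np.clip(np.minimum(s(v,3)-s(v,11),s(v,-3)-s(v,-11)),-40,60).mean()
    r=de(f,[(420,455),(200,235),(-.1,.1)],seed=0,tol=1e-8); print(n,r.x,r.fun)
t,s=P['top'],P['side']
for z in(194,217): print('top grip',atz(t,(274.6,190 if z>200 else 193),z), 'disc',atz(t,(214.7,189),z))
print(tri(ray(t,(274.6,191.5)),ray(s,(252.,184))))
for z in(100,200,300): print('monitor low edge',z,atz(t,(290,93),z))
E
```

```text
side [4.39836767e+02 2.20289966e+02 1.25869442e-03] -16.842811584472656
top [4.35679227e+02 2.13059930e+02 3.06784740e-02] -52.0582160949707
top grip [433.24494202 151.54793383 194.        ] disc [440.3800431  279.21720267 194.        ]
top grip [435.40969481 152.33321649 217.        ] disc [436.05166842 276.13432177 217.        ]
(array([436.11576773, 151.65240985, 195.01120877]), np.float64(0.36528638458493223))
monitor low edge 100 [704.41590525 111.58690678 100.        ]
monitor low edge 200 [656.97487601 119.12330736 200.        ]
monitor low edge 300 [609.53384677 126.65970795 300.        ]
```

>>> move_arm --commands '[[[0,0,0.7],0,1],[[0,0,0.7],0,1],[[0,0,0.7],0,1],[[0,-0.7,0],-0.8,1],[[0,-0.7,0],-0.8,1],[[0,-0.7,0],-0.8,1],[[0,-0.7,0],-0.8,1],[[0,-0.7,0],-0.8,1],[[0.3,-0.7,0],-0.8,1],[[0.3,-0.7,0],-0.8,1],[[0.3,-0.7,0],-0.8,1],[[0.3,-0.7,0],-0.8,1],[[0.3,-0.7,0],-0.8,1],[[0.3,-0.7,0],-0.8,1],[[0.3,-0.7,0],-0.8,1],[[0.3,-0.7,0],-0.8,1],[[0.3,-0.7,0],-0.8,1],[[0,0,0],0,1]]'

```text
t: 2.4
eef_pos: [316.9, 282.9, 468.0]
tcp_rot: [3.141, 0.001, 1.854]
ft_force: [-0.2, -0.1, 0.3]
opening: 1.0
grip_force: 0.0
```

>>> move_arm --commands '[[[0.5,-0.55,0],-0.4,1],[[0.5,-0.55,0],-0.4,1],[[0.5,-0.55,0],-0.4,1],[[0.5,-0.55,0],-0.4,1],[[0.5,-0.55,0],-0.4,1],[[0.5,-0.55,0],-0.4,1],[[0.5,-0.55,0],-0.4,1],[[0.5,-0.5,0],-0.4,1],[[0,0,-0.4],0,1],[[0,0,-0.4],0,1],[[0,0,-0.4],0,1],[[0,0,0],0,1],[[0,0,0],0,1]]'

```text
t: 3.48
eef_pos: [436.2, 154.9, 431.7]
tcp_rot: [-3.141, 0.0, 1.604]
ft_force: [0.5, -0.4, -0.0]
opening: 0.999
grip_force: 0.0
```

```bash
python3 - <<'E'
from h import *
print(env.state()['eef_pos'],env.state()['tcp_rot'])
p=read_camera('side'); cv2.imwrite('pics/s2.png',cv2.resize(p['image'][60:280,140:380,::-1],None,fx=3,fy=3[0] if 0 else 3))
E
```

```text
[436.2442962  154.88206518 431.71669312] [-3.14081162e+00  1.10033279e-04  1.60449374e+00]<stdin>:3: SyntaxWarning: 'int' object is not subscriptable; perhaps you missed a comma?
```

View pics/s2.png

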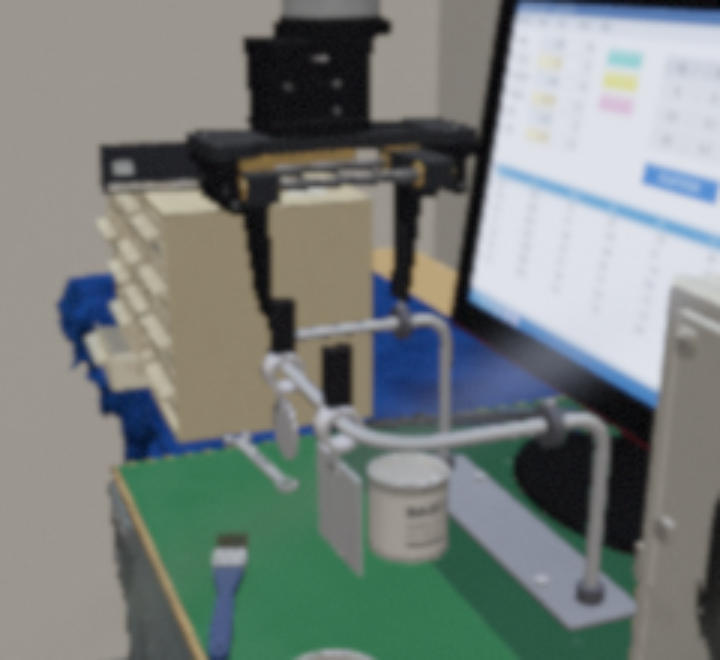

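The open gripper straddles the panel grip at (337,370), with fingertips at (265,310) and (400,295), so I descend and grip.

>>> move_arm --commands '[[[0,-0.1,-0.4],0,1],[[0,0,-0.4],0,1],[[0,0,-0.4],0,1],[[0,0,-0.4],0,1],[[0,0,-0.3],0,1],[[0,0,0],0,1],[[0,0,0],0,-1],[[0,0,0],0,-1],[[0,0,0],0,-1],[[0,0,0],0,-1],[[0,0,0],0,-1],[[0,0,0],0,-1],[[0,0,0],0,-1],[[0,0,0],0,-1],[[0,0,0],0,-1],[[0,0,0],0,-1]]'

```text
t: 4.87
eef_pos: [436.2, 151.5, 374.8]
tcp_rot: [3.141, 0.0, 1.604]
ft_force: [0.4, 1.1, -0.2]
opening: 0.355
grip_force: 0.0
```

>>> move_arm --commands '[[[0,0,0],0,-1],[[0,0,0],0,-1],[[0,0,0],0,-1],[[0,0,0],0,-1],[[0,0,0],0,-1],[[0,0,0],0,-1],[[0,0,0],0,-1],[[0,0,0],0,-1]]'

```text
t: 5.53
eef_pos: [436.2, 151.6, 374.8]
tcp_rot: [3.142, -0.0, 1.604]
ft_force: [0.7, 0.6, 0.3]
opening: 0.23
grip_force: 30.0
```

>>> move_arm --commands '[[[0,0,0.1],0,-1],[[0,0,0.1],0,-1],[[0.01,-0.15,0],0,-1],[[0.01,-0.15,0],0,-1],[[0.01,-0.15,0],0,-1],[[0.01,-0.15,0],0,-1],[[0,0,0],0,-1],[[0,0,0],0,-1]]'

```text
t: 6.2
eef_pos: [437.4, 133.2, 380.7]
tcp_rot: [-3.142, 0.0, 1.603]
ft_force: [-0.5, -0.2, -1.2]
opening: 0.229
grip_force: 30.0
```

```bash
python3 - <<'E'
from h import *
s=env.state();print(s['eef_pos'],s['ft_force'],s['moment'])
a=.0307;R=np.array([[np.cos(a),-np.sin(a)],[np.sin(a),np.cos(a)]])
c=R@[50,-80]+[435.4,213.1]
print('c',c)
for k in range(0,21,1):
    t=k*.08
    if t>np.pi/2: t=np.pi/2
    print(k,(c+R@[-50*np.cos(t),-50*np.sin(t)]).round(1))
print('end',[435.4,213.1]+R@[120,-130])
E
```

```text
[437.42228251 133.20591542 380.71556074] [-0.53808702 -0.1975729  -1.20162613] [-0.04918004  0.08544932  0.05664291]
c [487.83205383 134.67245553]
0 [437.9 133.1]
1 [438.1 129.1]
2 [438.7 125.2]
3 [439.7 121.3]
4 [440.9 117.5]
5 [442.4 113.8]
6 [444.2 110.2]
7 [446.3 106.8]
8 [448.7 103.6]
9 [451.3 100.6]
10 [454.1  97.8]
11 [457.2  95.2]
12 [460.4  92.9]
13 [463.9  90.8]
14 [467.4  89. ]
15 [471.2  87.5]
16 [475.   86.4]
17 [478.9  85.5]
18 [482.8  84.9]
19 [486.8  84.7]
20 [489.4  84.7]
end [559.33382816  86.84467838]
```

>>> move_arm --commands '[[[0.02,-0.13,0],1,-1],[[0.02,-0.13,0],1,-1],[[0.03,-0.13,0],1,-1],[[0.04,-0.13,0],1,-1],[[0.05,-0.12,0],1,-1],[[0.06,-0.12,0],1,-1],[[0.07,-0.11,0],1,-1],[[0.08,-0.11,0],1,-1],[[0.09,-0.1,0],1,-1],[[0.09,-0.09,0],1,-1],[[0,0,0],0,-1],[[0,0,0],0,-1]]'

```text
t: 7.2
eef_pos: [453.9, 98.5, 380.7]
tcp_rot: [3.142, -0.0, 2.401]
ft_force: [-0.3, 0.9, -0.9]
opening: 0.227
grip_force: 30.0
```

>>> move_arm --commands '[[[0.1,-0.1,0],1,-1],[[0.11,-0.09,0],1,-1],[[0.12,-0.07,0],1,-1],[[0.12,-0.06,0],1,-1],[[0.12,-0.05,0],1,-1],[[0.13,-0.04,0],1,-1],[[0.13,-0.03,0],1,-1],[[0.13,-0.02,0],1,-1],[[0.13,-0.01,0],1,-1],[[0.1,0,0],0.64,-1],[[0,0,0],0,-1],[[0,0,0],0,-1]]'

```text
t: 8.2
eef_pos: [489.4, 84.6, 380.6]
tcp_rot: [3.141, -0.0, -3.112]
ft_force: [-0.3, -0.2, -1.3]
opening: 0.233
grip_force: 30.0
```

```bash
python3 - <<'E'
from h import *
p=read_camera('side'); cv2.imwrite('pics/s3.png',cv2.resize(p['image'][80:280,180:380,::-1],None,fx=3,fy=3))
E
```

```text
(no output)
```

View pics/s3.png

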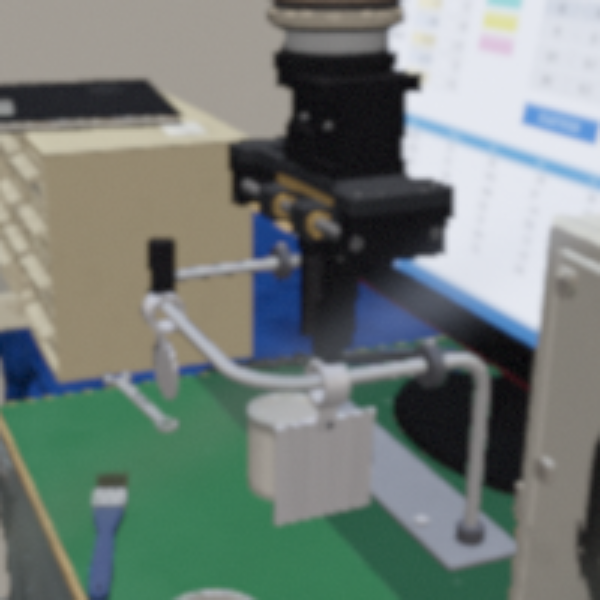

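The hanger is round the corner on the right leg, with its ring at (330,380) and the collar at (432,365), and it is touching nothing. On to the collar.

>>> move_arm --commands '[[[0.2,0.01,0],0,-1],[[0.3,0.01,0],0,-1],[[0.3,0.01,0],0,-1],[[0.3,0.01,0],0,-1],[[0.3,0.01,0],0,-1],[[0.3,0.01,0],0,-1],[[0.3,0.01,0],0,-1],[[0,0,-0.1],0,-1],[[0,0,-0.07],0,-1],[[0,0,0],0,-1],[[0,0,0],0,-1]]'

```text
t: 9.17
eef_pos: [549.2, 86.5, 375.5]
tcp_rot: [3.142, -0.001, -3.108]
ft_force: [-0.6, -0.6, -0.3]
opening: 0.227
grip_force: 30.0
```

>>> move_arm --commands '[[[0.06,0,0],0,-1],[[0.06,0,0],0,-1],[[0.06,0,0],0,-1],[[0,0,0],0,-1]]'

```text
t: 9.5
eef_pos: [555.1, 86.5, 375.7]
tcp_rot: [3.141, -0.0, -3.108]
ft_force: [0.2, -0.5, -1.9]
opening: 0.23
grip_force: 30.0
```

>>> move_arm --commands '[[[0.05,0,0],0,-1],[[0.05,0,0],0,-1],[[0,0,0],0,-1]]'

```text
t: 9.75
eef_pos: [557.1, 86.6, 375.5]
tcp_rot: [3.141, -0.005, -3.108]
ft_force: [-9.2, 1.5, 4.3]
opening: 0.233
grip_force: 30.0
```

>>> move_arm --commands '[[[0.04,0,0],0,-1],[[0.04,0,0],0,-1],[[0,0,0],0,-1]]'

```text
t: 10.0
eef_pos: [559.1, 86.6, 375.5]
tcp_rot: [3.141, -0.006, -3.108]
ft_force: [-12.8, 0.4, 7.0]
opening: 0.226
grip_force: 30.0
```

>>> move_arm --commands '[[[-0.03,0,0],0,-1],[[0,0,0],0,-1],[[0,0,0],0,-1]]'

```text
t: 10.25
eef_pos: [558.6, 86.6, 375.5]
tcp_rot: [3.141, -0.004, -3.108]
ft_force: [-8.0, 1.0, 2.4]
opening: 0.231
grip_force: 30.0
```

>>> move_arm --commands '[[[-0.03,0,0],0,-1],[[0,0,0],0,-1],[[0,0,0],0,-1]]'

```text
t: 10.5
eef_pos: [558.1, 86.6, 375.5]
tcp_rot: [3.141, -0.002, -3.108]
ft_force: [-6.0, 0.8, 0.5]
opening: 0.226
grip_force: 30.0
```

>>> move_arm --commands '[[[-0.02,0,0],0,-1],[[0,0,0],0,-1],[[0,0,0],0,-0.45],[[0,0,0],0,-0.3],[[0,0,0],0,0],[[0,0,0],0,0.3],[[0,0,0],0,0.3],[[0,0,0],0,0.3],[[0,0,0],0,0.3],[[0,0,0],0,0.3],[[0,0,0],0,0.3],[[0,0,0],0,0.3]]'

```text
t: 11.5
eef_pos: [558.0, 86.5, 375.7]
tcp_rot: [3.141, 0.0, -3.108]
ft_force: [-0.1, 0.4, -0.0]
opening: 0.648
grip_force: 0.0
```

```bash
python3 - <<'E'
from h import *
p=read_camera('side'); cv2.imwrite('pics/s4.png',cv2.resize(p['image'][110:260,220:370,::-1],None,fx=4,fy=4,interpolation=cv2.INTER_CUBIC))
E
```

```text
(no output)
```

View pics/s4.png

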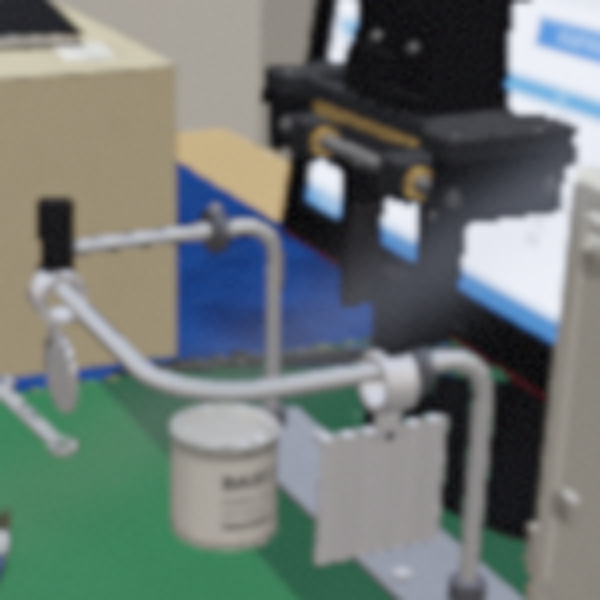

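The ring at (390,380) sits against the collar at (428,365), hanging and released, so I withdraw straight up.

>>> move_arm --commands '[[[0,0,0.2],0,0.3],[[0,0,0.4],0,0.3],[[0,0,0.6],0,0.3],[[0,0,0.6],0,0.3],[[0,0,0.6],0,0.3],[[0,0,0.6],0,0.3],[[-0.6,0,0],0,0.3],[[-0.6,0,0],0,0.3],[[-0.6,0,0],0,0.3],[[-0.6,0,0],0,0.3],[[-0.6,0,0],0,0.3],[[0,0,0],0,0.3],[[0,0,0],0,0.3]]'

```text
t: 12.63
eef_pos: [467.6, 86.5, 466.5]
tcp_rot: [3.141, 0.001, -3.108]
ft_force: [-0.0, 0.6, -0.4]
opening: 0.649
grip_force: 0.0
```

```bash
python3 - <<'E'
from h import *
p=read_camera('side'); t=read_camera('top')
a=cv2.resize(p['image'][140:240,255:355,::-1],(400,400),interpolation=cv2.INTER_CUBIC)
b=cv2.resize(t['image'][115:215,225:325,::-1],(400,400),interpolation=cv2.INTER_CUBIC)
cv2.imwrite('pics/s5.png',np.hstack([a,b]))
E
```

```text
(no output)
```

View pics/s5.png

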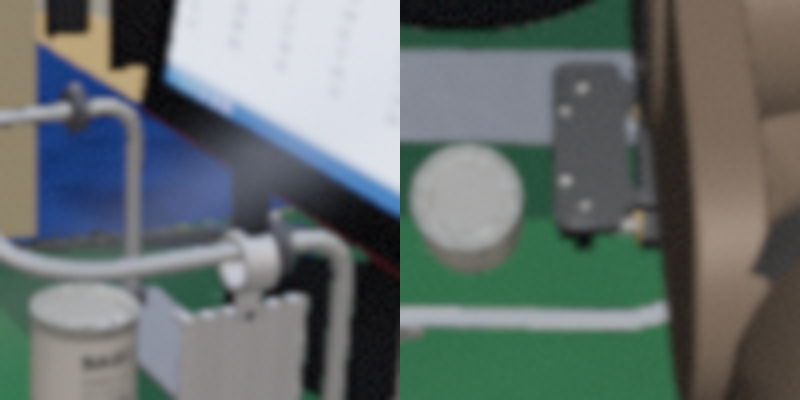

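The ring (ending near column 277) is flush against the collar (275–295), with the grip upright and the gripper clear. Handing in.

```bash
python3 -c "
from cell import env
print(env.job_done())"
```

```text
the job is handed in; nothing more can be done
None
```

I slid the panel hanger round the right-hand corner and left it hanging freely against the stop collar. The disc hanger was not touched, and the job is handed in at about 13 s of the 42 s allowed.

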